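# Feed a bearing cap through the parts washer's splash flap

### The arm

A 7-joint arm with a two-finger parallel gripper is mounted at the origin on the work surface. World frame = base frame: x ahead of the robot, y to its left, z up, the work surface at z = 0. Lengths are in mm, angles in rad, forces in N, time in s.
With the tool pointing down it reaches from about 350 to 900 mm from the base axis. Payload 8.1 kg.
Tool frame: the origin (TCP) lies on the mounting face of the last link; the fingertips stand 178 mm ahead of it and the grasp point (between the pads) lies 159 mm ahead of it; z points along the fingers, x is the direction in which the jaws open and shut, and the axes are right-handed (so a half turn about z gives the same grasp; the last joint's range is limited). The gripper opens to 92 mm and grips with 3 to 60 N. Pads are 19 mm wide; open, the fingers measure 130 mm over their backs; the gripper's body (75 mm by 190 mm) begins 47 mm behind the grasp point.
Start: joints at [1.206, 0.434, 0.025, 1.573, -0.012, 1.134, -0.075], TCP at [161.737, -603.717, 404.742] pointing down, gripper open.
Joint ranges: [-2.62, 2.62], [-0.44, 2.09], [-1.27, 1.32], [0.08, 2.57], [-1.32, 4.46], [0.12, 2], [-2.74, 2.74]. Speed limits (rad/s): [2.22, 2.22, 3.01, 3.01, 3.14, 3.14, 3.14].

### API

Orientations are given as a rotation vector (axis times angle).
In Python, from rig import env, eyes, workorder gives the robot as it stands. The module is installed in compiled form; this text tells all that it offers.
- The arm moves only by the shell command python3 -m pendant 'ROWS' [FORCE]. ROWS is JSON, one flat list of numbers, 7 for each row, row after row: the shift along the tool's x, y, z in mm, then the turn, a rotation vector about the tool's x, y, z in rad, then the closure, from 0 (fully open) to 1 (shut). In form: [tx, ty, tz, rx, ry, rz, claw, tx, ty, tz, rx, ry, rz, claw, ...]. A call has 1 to 12 rows; each row shifts and turns the commanded pose from where the row before left it, along the tool's axes as they then stand; what a row does not reach is not made up. A row lasts 1/10 s, in which the tool goes at most 50 mm and 8.59 degrees, less where a joint would pass 70% of its speed; a pose out of reach is approached as far as the arm can. A call is refused whole if a number of a shift passes 50 or a number of a turn 0.15, either way. A call with a gripper value outside its range is refused whole. The fingers move at their own pace and stop on an object; FORCE is the grip in N (left out, the last holds). Time passes only in rows, so rows that do not move let the fingers close. It gives the time, the measured TCP pose, the force and the opening at its end, in the units of the state.
- env.get_obs(): the state, without advancing time (a new reading comes with each control period).
- eyes.camera(name): name is "scene" or "top" or "wrist"; returns a dict with "frame" (420x560x3 uint8, red, green, blue), "K" (3x3 intrinsics, pixels), "k1" (the pictures are not rectified: a ray, as slopes to the right and down, at radius r is drawn at 1 + k1 r^2 times it, then the intrinsics apply), "R" (3x3) and "t" (3): a world point X has camera coordinates R X + t. Camera axes: x right, y down, z forward; pixel columns grow to the right and rows downward; lengths in mm; the calibration is good to about 2 mm. A picture is of the moment at which its call begins. There is no depth.
- workorder.sign_off(): hands the job in, once; it reports no verdict.
Trained networks look in the newest picture that a camera, given by its name, has taken for a name from the list of things; names that differ only in an ending like _2 or _b are one class to them, and where a whole thing is asked for, a point or a joint stands for the part that bears it (a point fixed in the world has none). Each returns a list of dicts, best first, with "conf" (0 to 1); they miss things now and then, are a little off and sometimes report something else, mostly with a low value. They report only what shows in the picture. A call takes as long as a camera call. They do not tell look-alikes from the thing itself.
- eyes.find_in(label, camera): "centre" ([x, y, z] in mm, in world coordinates, good to about 4 mm: the middle of the surface that is visible of it).
The state is a dict: "clock": time; "joint_pos": joint angles; "qd": joint speeds; "joint_efforts": joint torques, N m; "position": TCP position; "tool_rot": TCP orientation; "contact_force": force on the tool from outside, world axes, zero at the start; "torque": the same for the moment, N m; "grip_width": opening from 0.0 (shut) to 1.0 (fully open).
Only numpy, scipy, OpenCV 4.12 (cv2) and the standard library are available. Lean on these libraries where they do the work, as an engineer would, in place of code of your own. Each camera call takes 0.05 s, during which the arm holds its last target. There are 200 camera calls.

### The job

Push the bearing cap that lies on the washer's infeed shelf along the shelf with your fingertips, steadily and without gripping or lifting it, in through the hanging splash flap until it slides down the chute into the wash basket. Then draw the fingers back out so that the flap swings shut behind it, and leave the other parts where they stand.

Things in the scene. Friction and masses are not known exactly. Their poses are not given: they have to be found in the camera images.
- washer: Blue sheet-steel bench parts washer, fixed. Origin: on the bench under the middle of the flap opening; x = feed direction (shelf into washer), z up, y across. Cabinet 320 mm wide; front wall at x = 0 (4 mm thick); flat roof with clear window, top at z = 206 mm, from x = 0 to 360; then a pump housing 250 mm high up to x = 430. Oily polished steel, low friction.
- lane (a point): Middle of the infeed lane, on the shelf's top face (washer frame -115, 0, 115 mm; washer's axes). The flat stainless shelf, 300 mm wide, runs from washer x = -230 (open outer end) to the front wall at x = 0. Two guide rails 14 mm high bound a lane 150 mm wide (y = -75 to 75) leading straight to the opening. 6 mm rims at the shelf's sides.
- sill (a point): Middle of the sill straight under the closed flap, on the shelf's top face (washer frame 6, 0, 115 mm; washer's axes). The opening is 150 mm wide and 78 mm high (lintel's underside at z = 193). The sill ends at x = 12 mm, where a chute as wide falls at 20 degrees for 14 mm, then at 42 degrees to the basket (floor at z = 28, from x = 130 to 345).
- flap (a joint): Stainless splash flap, 146 mm wide and 73 mm high, 0.22 kg, hung from a level hinge along its top edge at washer x = 6, z = 192 mm; it hangs with its lower edge 3 mm above the shelf. 0 = hanging shut (a stop keeps it from swinging out over the shelf), grows as it is pushed inward, to 1.45 rad; it falls shut by its own weight. About 1 N at its lower edge opens it.
- cap: Engine main bearing cap, dark iron arch on its side, 0.5 kg: 84 mm across (own y), 46 mm deep (own x), 28 mm thick (z). Origin: underside centre of that outline. Its flat crown side, with two bolt holes, is at own x = -23 mm and faces away from the washer; the two feet of its half-round gap (52 mm wide) are at own x = +23 mm and face the flap. It starts between the guide rails, turned by up to 20 degrees.
- pin: Gudgeon pin, bright steel tube 26 mm in diameter, 62 mm tall, standing on the shelf outside the guide rails; origin at the centre of its foot. To be left alone.
- tappet: Dark steel tappet, 22 mm stem on a 34 mm foot, 52 mm tall, standing on the shelf outside the other guide rail; origin at the centre of its foot. To be left alone.
- piston: Aluminium piston, 84 mm in diameter and 76 mm tall, standing on the bench near the shelf's outer end; origin at the centre of its foot. To be left alone.
- jar: Amber glass jar with a steel lid, 72 mm in diameter and 95 mm tall, standing on the bench; origin at the centre of its foot. To be left alone.
Things that resemble listed ones, but are neither listed nor needed, are in the scene too. Leave any brown look-alike of the cap alone.

How it is judged (in metres and radians):
On the way:
1. the fingers push the cap into the opening and it holds the flap open (contact force between the fingers and cap above 0.1 N and value of joint flap above 0.3 rad and x of cap in the frame of washer above -0.02 m and z of cap in the frame of washer above 0.09 m), for 0.04 s.
At the end, for the whole second after the job is handed in: The bearing cap lies at rest in the wash basket at the foot of the chute (70 to 360 mm inside the front, less than 80 mm above the bench), the flap hangs shut (under 0.05 rad), and the pin, tappet, piston and jar are within 20 mm of where they stood (x of cap in the frame of washer between 0.07 and 0.36 m and z of cap in the frame of washer below 0.08 m and height (world z) of cap above 0.015 m and linear speed of cap below 0.02 m/s and value of joint flap below 0.05 rad and distance of each of pin, tappet, piston, jar from where it was at the start of the episode below 0.02 m); the robot touches nothing.
It fails at once if the cap is lifted off the shelf (more than 12 mm) (height (world z) of cap above 0.127 m).
It fails at once if the cap is gripped or rammed (over 30 N from the fingers) (contact force between the fingers and cap above 30 N).
It fails at once if the cap is flicked along the shelf (over 0.4 m/s before it is in the opening) (x of cap in the frame of washer below -0.02 m and linear speed of cap above 0.4 m/s).
It fails at once if the pin, tappet, piston or jar is pushed away (over 20 mm) or knocked over (distance of any of pin, tappet, piston, jar from where it was at the start of the episode above 0.02 m or angle between any of pin, tappet, piston, jar's own z axis and vertical above 0.3 rad).
It also fails if it takes over 32 s, if anything falls off the work surface, if the arm or the gripper's body presses on something with over 40 N, if the wrist force passes 120 N, or if a joint passes its speed limit or range.

## Working session

There is one attempt and no reset: what is moved stays moved. The work goes in short steps, Python scripts to look and compute and a shell command to move; the robot and the scene stay as the last step left them, time stands still between calls to the robot, and variables do not carry over. Pictures are saved under pics/ and viewed, about 8 in all and at most 12, crops included, and the job is handed in when it is done.

```bash
mkdir -p pics
python3 - <<'E'
from rig import env, eyes, workorder
import cv2,numpy as np
o=env.get_obs();print(o)
for c in ["scene","top"]:
    d=eyes.camera(c);cv2.imwrite(f"pics/{c}0.png",d["frame"][:,:,::-1])
    print(c,d["K"],d["k1"],d["R"],d["t"])
    for l in ["washer","lane","sill","flap","cap","pin","tappet","piston","jar"]:
        try:print(l,[(np.round(r["centre"]),round(r["conf"],2)) for r in eyes.find_in(l,c)])
        except Exception as e:print(l,e)
E
```

```text
{'clock': 0.0, 'joint_pos': array([ 1.20639779,  0.43521553,  0.02495477,  1.57412572, -0.01159624,
        1.13399922, -0.07508372]), 'qd': array([-3.00576410e-04, -1.63391516e-03, -3.51288422e-05,  6.68193565e-04,
        1.27663929e-04,  1.27522877e-03, -1.32977807e-04]), 'joint_efforts': array([-1.68240655e-03, -6.67851162e+01,  9.83690433e-01, -3.14450133e+01,
       -6.08453597e-02,  4.29234607e-02,  1.54226159e-04]), 'position': array([ 161.67431358, -603.47346119,  403.9380991 ]), 'tool_rot': array([-2.49167490e+00,  1.91200179e+00,  2.12391037e-03]), 'contact_force': array([-0.19383331,  0.50256903,  1.18442689]), 'torque': array([-0.0669877 , -0.02031158, -0.05182816]), 'grip_width': 1.0015937909123578}
scene [[485.14554795   0.         266.48053797]
 [  0.         485.14554795 208.60127703]
 [  0.           0.           1.        ]] -0.02204321468576195 [[-4.42951213e-04  9.99972199e-01 -7.44341700e-03]
 [ 8.62382490e-01 -3.38630057e-03 -5.06245962e-01]
 [-5.06257094e-01 -6.64331474e-03 -8.62357015e-01]] [-172.21817097 -436.07198465 1367.75376632]
washer [(array([ 563., -1
[... 352 characters left out ...]
)]
jar [(array([435., 378.,  76.]), 0.67)]
top [[477.47087159   0.         284.21873237]
 [  0.         477.47087159 211.54989058]
 [  0.           0.           1.        ]] -0.11550917733282584 [[-0.00239687 -0.99928639  0.03769582]
 [-0.98985404 -0.00298452 -0.14205655]
 [ 0.14206768 -0.03765385 -0.98914052]] [155.39099727 590.37780127 972.3542318 ]
washer []
lane [(array([ 508., -134.,  202.]), 0.65)]
sill []
flap [(array([ 499., -122.,  149.]), 0.96)]
cap [(array([794.,  33.,  30.]), 0.93), (array([461., -45., 147.]), 0.75)]
pin [(array([568.,  43., 168.]), 0.58)]
tappet [(array([346., -15., 143.]), 0.48)]
piston [(array([533., 402.,  75.]), 0.96)]
jar [(array([411., 362.,  95.]), 0.66)]
```

View pics/scene0.png

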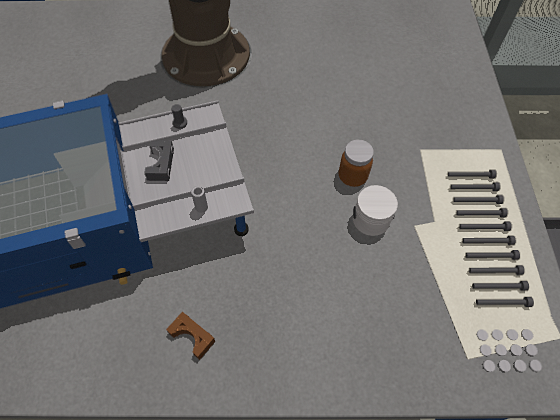

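View pics/top0.png

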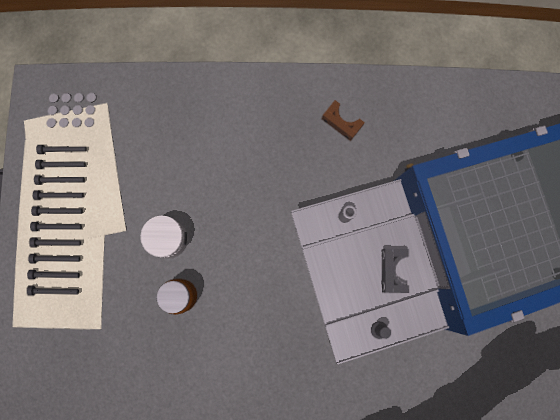

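The washer lies at negative y, feeding towards −y and slightly +x. The cap is at about (160,160) in scene and (397,268) in top, the pin and tappet stand outside the rails, and the brown look-alike is on the bench. I'll crop the top view for accurate edges.

```bash
cat > h.py <<'E'
import numpy as np,cv2
from rig import env,eyes,workorder
def ray(d,uv):
    K=d["K"];p=(np.array(uv,float)-K[:2,2])/[K[0,0],K[1,1]]
    s=p.copy()
    for _ in range(20): s=p/(1+d["k1"]*(s@s))
    return -d["R"].T@d["t"], d["R"].T@np.append(s,1)
def at(d,uv,z):
    c,v=ray(d,uv);return c+v*(z-c[2])/v[2]
def proj(d,X):
    c=d["R"]@np.asarray(X,float)+d["t"];s=c[:2]/c[2];s=s*(1+d["k1"]*(s@s));return s*np.diag(d["K"])[:2]+d["K"][:2,2]
E
python3 - <<'E'
import cv2
a=cv2.imread("pics/top0.png")[165:370,285:485]
b=cv2.imread("pics/scene0.png")[90:250,100:260]
a=cv2.resize(a,None,fx=2.9,fy=2.9,interpolation=cv2.INTER_CUBIC)
cv2.imwrite("pics/topc.png",a)
E
```

```text
(no output)
```

View pics/topc.png

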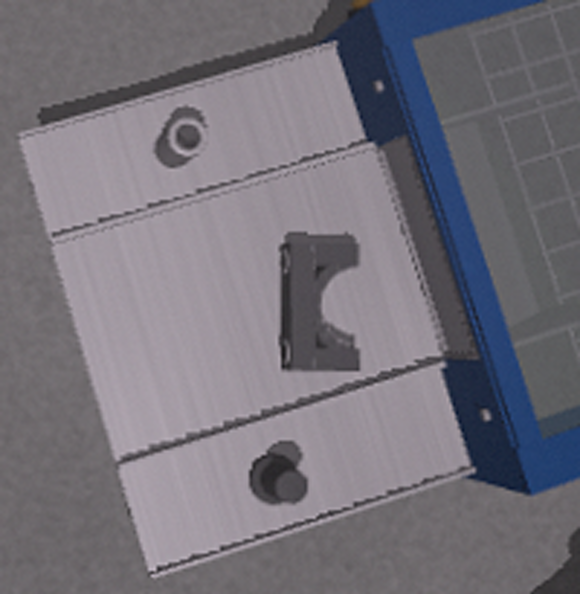

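```bash
cat >> h.py <<'E'
def fit(d,pts,px,x0):
    from scipy.optimize import least_squares
    def W(q,p): c,s=np.cos(q[2]),np.sin(q[2]); return np.array([q[0]+c*p[0]-s*p[1],q[1]+s*p[0]+c*p[1],p[2]])
    f=lambda q:np.concatenate([proj(d,W(q,p))-u for p,u in zip(pts,px)])
    r=least_squares(f,x0,x_scale=[100,100,1]);return r.x,np.round(f(r.x).reshape(-1,2),1)
def W(q,p): c,s=np.cos(q[2]),np.sin(q[2]); return np.array([q[0]+c*p[0]-s*p[1],q[1]+s*p[0]+c*p[1],p[2]])
def inv(q,p): c,s=np.cos(q[2]),np.sin(q[2]);a,b=p[0]-q[0],p[1]-q[1];return np.array([c*a+s*b,-s*a+c*b,p[2]])
E
python3 - <<'E'
from h import *
d=eyes.camera("top");print("cam",-d["R"].T@d["t"])
C=lambda *p:[np.array(u)/2.9+[285,165] for u in p]
pts=[(-230,150,118),(-230,-150,118),(0,-150,118),(0,150,118),(-230,75,115),(-230,-75,115)]
px=C((20,133),(150,575),(472,468),(335,42),(53,240),(119,460))
q,r=fit(d,pts,px,[500,-150,-1.3]);print("washer",q,r)
s=eyes.camera("scene")
pS=[(219,103),(253,211)]
print("scene chk",proj(s,W(q,(-230,-150,118))),proj(s,W(q,(-230,150,118))),"seen",pS)
for l in [("top",d),("scene",s)]:
  for n in ["pin","tappet","cap"]:
    print(l[0],n,[np.round(inv(q,e["centre"])) for e in eyes.find_in(n,l[0])])
cp=[(23,42,28),(23,-42,28),(-23,42,0),(-23,-42,0)]
cp=[(a,b,c+115) for a,b,c in cp]
k,r=fit(d,cp,C((358,237),(359,370),(283,245),(282,370)),[470,-45,-1.5]);print("cap",k,r,"in washer",inv(q,(k[0],k[1],115)),k[2]-q[2])
img=d["frame"][:,:,::-1].copy()
im=cv2.resize(img[165:370,285:485],None,fx=2.9,fy=2.9)
P=lambda X:tuple(int(v) for v in (proj(d,X)-[285,165])*2.9)
for z in (115,143):
  c=[P(W(k,(a,b,z))) for a,b in((23,42),(23,-42),(-23,-42),(-23,42))]
  cv2.polylines(im,[np.array(c)],True,(0,255,0) if z>120 else (0,0,255),1)
for poly in ([(-230,75,115),(0,75,115),(0,-75,115),(-230,-75,115)],[(0,160,206),(360,160,206),(360,-160,206),(0,-160,206)]):
  cv2.polylines(im,[np.array([P(W(q,p)) for p in poly])],True,(255,255,0),1)
cv2.imwrite("pics/ov.png",im)
im=s["frame"][:,:,::-1].copy()
o=env.get_obs();print(inv(q,o["position"]))
from scipy.spatial.transform import Rotation as Ro
print(Ro.from_rotvec(o["tool_rot"]).as_matrix().round(3))
E
```

```text
cam [ 446.62019422  193.65498028 1039.80441097]
washer [ 499.31963847 -119.17133209   -1.28694382] [[-0.   0.8]
 [-0.1 -1.4]
 [ 0.5 -0.9]
 [ 1.1  0.7]
 [-0.5  0.8]
 [-0.9  0. ]]
scene chk [217.25805736 102.39458613] [251.6446737  210.06947574] seen [(219, 103), (253, 211)]
top pin [array([-137.,  114.,  166.])]
top tappet [array([-139., -115.,  145.]), array([-490.,  178.,   75.]), array([  1.,  -0., 149.])]
top cap [array([-84., -14., 147.]), array([-65., 326.,  29.])]
scene pin []
scene tappet [array([-133., -108.,  142.])]
scene cap [array([-78.,  -2., 142.]), array([-63., 326.,  26.])]
cap [463.79413128 -55.12457574  -1.58400888] [[ 0.3  1.4]
 [ 0.7 -0.2]
 [-0.9 -0.6]
 [-0.1 -0.6]] in washer [-71.43297235 -16.16722371 115.        ] -0.2970650604638989
[ 370.6333239  -459.78929645  404.74744363]
[[ 0.259 -0.966  0.   ]
 [-0.966 -0.259 -0.   ]
 [ 0.     0.    -1.   ]]
```

View pics/ov.png

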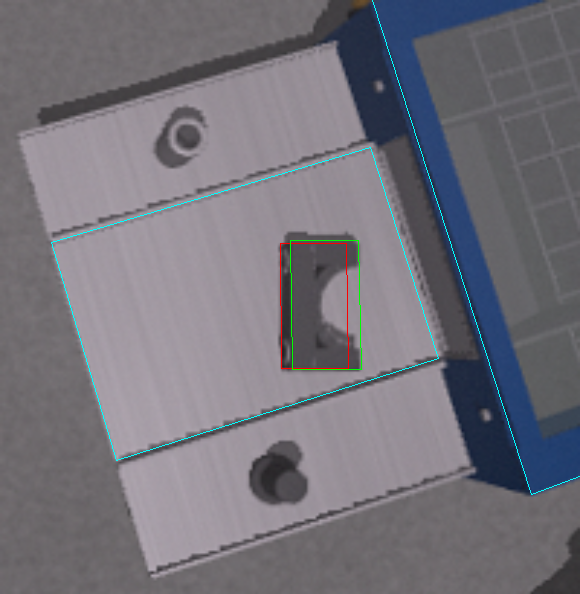

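The overlay matches: the washer pose is good, and the cap sits at washer (−71, −15) with yaw about −0.3. The pin is at crop (187,136) and the tappet at (291,486).

Vertical fingers can't push far enough in, because the gripper body would hit the wall. So I'll pitch the fingers about 45° towards the feed, with the jaws across the lane and partly open for two-point contact. First I'll swing the arm round, high up.

```bash
python3 -m pendant '[0,0,-45,0,0,0,0, 0,0,-45,0,0,0,0, -10,-46,0,0,0,-0.08,0, -10,-46,0,0,0,-0.08,0, -10,-46,0,0,0,-0.08,0, -10,-46,0,0,0,-0.08,0, -10,-46,0,0,0,-0.08,0, -10,-46,0,0,0,-0.08,0, -10,-44,0,0,0,-0.08,0, -10,-44,0,0,0,-0.08,0, -10,-44,0,0,0,-0.08,0, -10,-44,0,0,0,-0.08,0]'
cat >> h.py <<'E'
Q=[499.32,-119.17,-1.28694]
def st():
    from scipy.spatial.transform import Rotation as Ro
    o=env.get_obs();R=Ro.from_rotvec(o["tool_rot"]).as_matrix()
    c,s=np.cos(Q[2]),np.sin(Q[2]);Rw=np.array([[c,s,0],[-s,c,0],[0,0,1]])@R
    print("t",round(o["clock"],2),"q",o["joint_pos"].round(2),"F",o["contact_force"].round(1),"w",round(o["grip_width"],2))
    print("TCP world",o["position"].round(1),"TCP washer",inv(Q,o["position"]).round(1),"tip washer",inv(Q,o["position"]+178*R[:,2]).round(1))
    print("tool axes in washer (cols)\n",Rw.round(3))
E
python3 - <<'E'
from h import *
st()
d=eyes.camera("top")
for n,u,z in(("pin",(187,136),177),("tappet",(291,486),167)):
    print(n,inv(Q,at(d,np.array(u)/2.9+[285,165],z)))
E
```

```text
clock: 2.6
position: [464.7, -268.0, 494.8]
tool_rot: [3.042, -0.786, 0.001]
contact_force: [1.2, -0.6, 0.8]
grip_width: 1.002
t 2.6 q [ 0.67  0.25 -0.31  1.63  0.08  1.28 -0.16] F [ 1.2 -0.6  0.8] w 1.0
TCP world [ 464.7 -268.   494.8] TCP washer [133.2 -74.9 494.8] tip washer [133.2 -74.8 316.8]
tool axes in washer (cols)
 [[ 0.71   0.704  0.   ]
 [ 0.704 -0.71   0.   ]
 [ 0.001 -0.    -1.   ]]
pin [-133.53096441  112.85318398  177.        ]
tappet [-133.93211534 -116.48620434  167.        ]
```

```bash
python3 -m pendant '[-23,-33,0,0,0,-0.079,0.2, -21,-35,0,0,0,-0.079,0.4, -18,-36,0,0,0,-0.079,0.4, -15,-38,0,0,0,-0.079,0.4, -12,-39,0,0,0,-0.079,0.4, -9,-40,0,0,0,-0.079,0.4, -6,-40,0,0,0,-0.079,0.4, -3,-40,0,0,0,-0.079,0.4, 0,-41,0,0,0,-0.079,0.4, 3,-41,0,0,0,-0.079,0.4, 6,-20,0,0,0,0,0.4, 0,0,0,0,0,0,0.4]'
python3 -c "from h import *;st()"
```

```text
clock: 3.85
position: [417.9, 158.1, 495.1]
tool_rot: [-3.108, -0.447, -0.001]
contact_force: [0.6, -0.1, -0.2]
grip_width: 0.601
t 3.85 q [ 0.19  0.14 -0.74  1.79  0.1   1.25 -0.29] F [ 0.6 -0.1 -0.2] w 0.6
TCP world [417.9 158.1 495.1] TCP washer [-289.    -0.5  495.1] tip washer [-2.892e+02 -3.000e-01  3.171e+02]
tool axes in washer (cols)
 [[-0.002  1.    -0.001]
 [ 1.     0.002  0.001]
 [ 0.001 -0.001 -1.   ]]
```

```bash
python3 -m pendant '[0,0,0,-0.131,0,0,0.54, 0,0,0,-0.131,0,0,0.54, 0,0,0,-0.131,0,0,0.54, 0,0,0,-0.131,0,0,0.54, 0,0,0,-0.131,0,0,0.54, 0,0,0,-0.131,0,0,0.54, 0,0,0,0,0,0,0.54]'
python3 -c "from h import *;st()"
```

```text
clock: 4.55
position: [418.6, 155.1, 493.8]
tool_rot: [2.333, 0.332, 0.134]
contact_force: [-0.0, 2.0, -0.4]
grip_width: 0.462
t 4.55 q [-0.16  0.24 -0.72  1.83  0.78  1.67 -0.76] F [-0.   2.  -0.4] w 0.46
TCP world [418.6 155.1 493.8] TCP washer [-285.9   -0.7  493.8] tip washer [-159.5   -1.3  368.4]
tool axes in washer (cols)
 [[ 0.002  0.704  0.71 ]
 [ 1.     0.    -0.004]
 [-0.003  0.71  -0.704]]
```

```bash
python3 -m pendant '[0,-28,28,0,0,0,0.54, 0,-28,28,0,0,0,0.54, 0,-28,28,0,0,0,0.54, -2,-28,28,0,0,0,0.54, 0,-28,28,0,0,0,0.54, 0,0,0,0,0,0,0.54, 0,0,0,0,0,0,0.54]'
python3 - <<'E'
from h import *
st()
for n in("scene","wrist"):
    d=eyes.camera(n);cv2.imwrite(f"pics/{n}1.png",d["frame"][:,:,::-1])
a=cv2.imread("pics/scene1.png")[60:270,60:340];b=cv2.imread("pics/wrist1.png")
cv2.imwrite("pics/p1.png",np.vstack([cv2.resize(a,(400,300)),cv2.resize(b,(400,300))]))
E
```

```text
clock: 5.25
position: [417.1, 154.0, 297.4]
tool_rot: [2.338, 0.329, 0.134]
contact_force: [0.2, 1.0, 0.6]
grip_width: 0.46
t 5.25 q [-0.24  0.51 -0.68  2.07  0.91  1.42 -1.17] F [0.2 1.  0.6] w 0.46
TCP world [417.1 154.  297.4] TCP washer [-285.3   -2.4  297.4] tip washer [-159.5   -3.2  171.4]
tool axes in washer (cols)
 [[ 0.005  0.708  0.707]
 [ 1.    -0.002 -0.005]
 [-0.002  0.707 -0.708]]
```

View pics/p1.png

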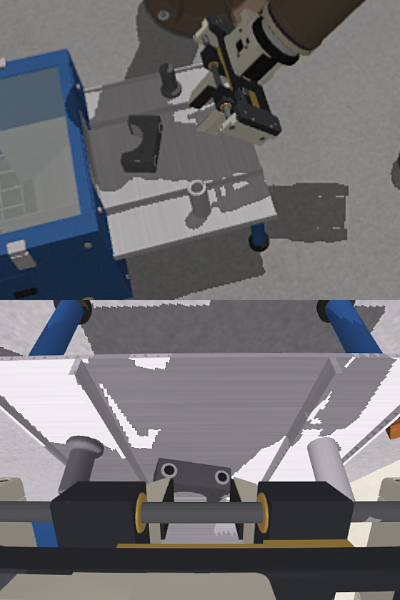

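```bash
python3 -m pendant '[0,-16,16,0,0,0,0.54, 0,-15,15,0,0,0,0.54, 0,10,10,0,0,0,0.54, 0,10,10,0,0,0,0.54, 0,0,0,0,0,0,0.54, 0,0,0,0,0,0,0.54]'
python3 -c "from h import *;st()"
```

```text
clock: 5.95
position: [424.9, 126.7, 254.2]
tool_rot: [2.337, 0.327, 0.139]
contact_force: [-0.9, 0.4, -0.4]
grip_width: 0.459
t 5.95 q [-0.22  0.57 -0.64  2.12  0.99  1.34 -1.24] F [-0.9  0.4 -0.4] w 0.46
TCP world [424.9 126.7 254.2] TCP washer [-256.9   -2.6  254.2] tip washer [-130.9   -2.9  128.4]
tool axes in washer (cols)
 [[ 0.005  0.707  0.708]
 [ 1.    -0.005 -0.002]
 [ 0.002  0.708 -0.707]]
```

```bash
python3 -m pendant '[0,-2,2,0,0,0,0.54, 0,3.5,3.5,0,0,0,0.54, 0,3.5,3.5,0,0,0,0.54, 0,3.5,3.5,0,0,0,0.54, 0,3.5,3.5,0,0,0,0.54, 0,3.5,3.5,0,0,0,0.54, 0,3.5,3.5,0,0,0,0.54, 0,3.5,3.5,0,0,0,0.54, 0,3.5,3.5,0,0,0,0.54, 0,0,0,0,0,0,0.54]'
python3 - <<'E'
from h import *
st()
for n in("scene","top"):
    d=eyes.camera(n);cv2.imwrite(f"pics/{n}2.png",d["frame"][:,:,::-1])
a=cv2.imread("pics/scene2.png")[60:270,60:340];b=cv2.imread("pics/top2.png")[160:370,270:550]
cv2.imwrite("pics/p2.png",np.hstack([cv2.resize(a,(400,300)),cv2.resize(b,(400,300))]))
E
```

```text
clock: 6.95
position: [435.7, 88.4, 250.1]
tool_rot: [2.336, 0.329, 0.136]
contact_force: [0.3, 0.0, -0.5]
grip_width: 0.457
t 6.95 q [-0.15  0.56 -0.62  2.15  1.05  1.3  -1.2 ] F [ 0.3  0.  -0.5] w 0.46
TCP world [435.7  88.4 250.1] TCP washer [-217.1   -3.   250.1] tip washer [-91.1  -3.5 124.4]
tool axes in washer (cols)
 [[ 0.004  0.706  0.708]
 [ 1.    -0.003 -0.003]
 [-0.     0.708 -0.706]]
```

View pics/p2.png

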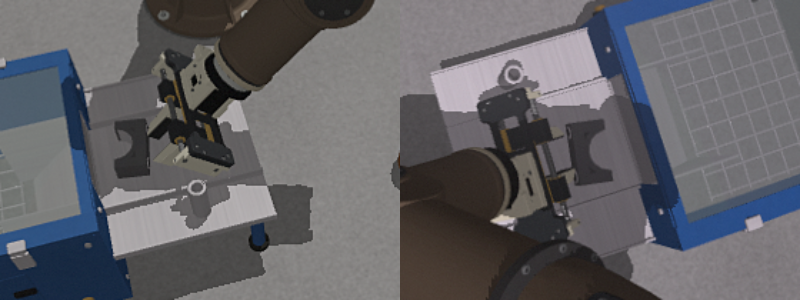

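Run:
```python
from h import *
d=eyes.camera("top");s=eyes.camera("scene")
for z in(160,180,200):
  print(z,[inv(Q,at(d,(np.array(u)-[400,0])/1.42857+[270,160],z)).round(1)[:2] for u in((477,97),(505,92),(527,89),(513,75))])
for n,y in(("pin",112.9),("tap",-116.5)):print(proj(s,W(Q,(-133.5,y,177))))
o=cv2.resize(d["frame"][200:320,320:400,::-1],None,fx=5,fy=5,interpolation=cv2.INTER_CUBIC)
e=cv2.resize(s["frame"][80:200,150:250,::-1],None,fx=4,fy=5,interpolation=cv2.INTER_CUBIC)
cv2.imwrite("pics/p3.png",np.hstack([o,e]))
```

```text
160 [array([-185.2,   99. ]), array([-147.9,   95. ]), array([-118.7,   90.6]), array([-131. ,  113.5])]
180 [array([-188.1,   97.6]), array([-151.7,   93.7]), array([-123.2,   89.4]), array([-135.2,  111.7])]
200 [array([-191.1,   96.1]), array([-155.5,   92.3]), array([-127.7,   88.2]), array([-139.4,  110. ])]
[196.74694827 190.80638094]
[174.42283633 104.24936568]
```

View pics/p3.png

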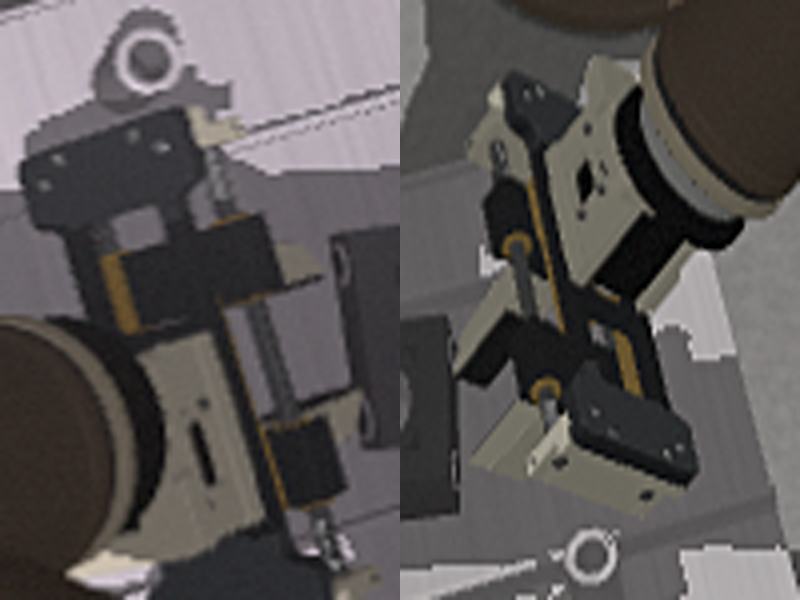

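Cap squared up on both fingertips. The gripper's body end at y≈92 clears the pin's edge at y≈100. Pushing on.

```bash
python3 -m pendant '[0,3.5,3.5,0,0,0,0.54, 0,3.5,3.5,0,0,0,0.54, 0,3.5,3.5,0,0,0,0.54, 0,3.5,3.5,0,0,0,0.54, 0,3.5,3.5,0,0,0,0.54, 0,3.5,3.5,0,0,0,0.54, 0,3.5,3.5,0,0,0,0.54, 0,3.5,3.5,0,0,0,0.54, 0,3.5,3.5,0,0,0,0.54, 0,3.5,3.5,0,0,0,0.54, 0,0,0,0,0,0,0.54]'
python3 - <<'E'
from h import *
st()
d=eyes.camera("scene");cv2.imwrite("pics/p4.png",cv2.resize(d["frame"][60:270,60:340,::-1],(700,525)))
E
```

```text
clock: 8.25
position: [449.3, 40.8, 250.2]
tool_rot: [2.336, 0.329, 0.136]
contact_force: [-0.6, 0.4, -0.1]
grip_width: 0.459
t 8.25 q [-0.06  0.54 -0.59  2.17  1.11  1.24 -1.15] F [-0.6  0.4 -0.1] w 0.46
TCP world [449.3  40.8 250.2] TCP washer [-167.6   -3.2  250.2] tip washer [-41.6  -3.7 124.5]
tool axes in washer (cols)
 [[ 0.004  0.706  0.708]
 [ 1.    -0.003 -0.003]
 [-0.     0.708 -0.706]]
```

View pics/p4.png

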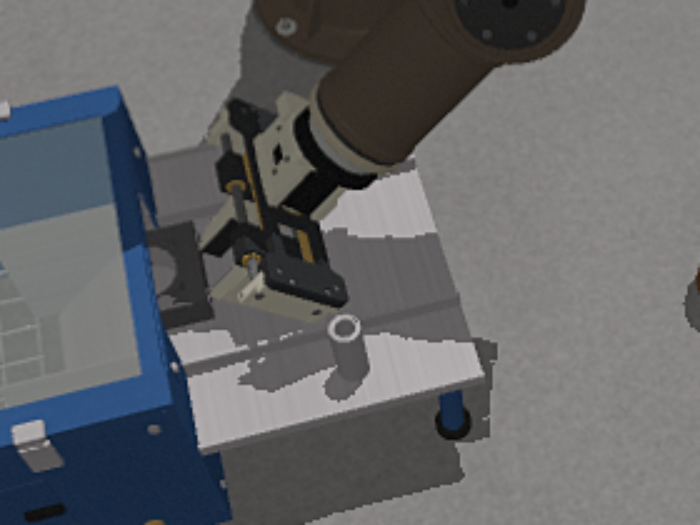

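```bash
python3 -m pendant '[0,3,3,0,0,0,0.54, 0,3,3,0,0,0,0.54, 0,3,3,0,0,0,0.54, 0,3,3,0,0,0,0.54, 0,3,3,0,0,0,0.54, 0,3,3,0,0,0,0.54, 0,3,3,0,0,0,0.54, 0,3,3,0,0,0,0.54, 0,3,3,0,0,0,0.54, 0,0,0,0,0,0,0.54]'
python3 - <<'E'
from h import *
st()
d=eyes.camera("scene");a=cv2.resize(d["frame"][60:270,30:310,::-1],(400,300))
t=eyes.camera("top");b=cv2.resize(t["frame"][160:370,280:560,::-1],(400,300))
cv2.imwrite("pics/p5.png",np.hstack([a,b]))
for c in("scene","top"): eyes.camera(c);print(c,[(inv(Q,e["centre"]).round(),e["conf"]) for e in eyes.find_in("cap",c)])
E
```

```text
clock: 9.3
position: [459.8, 4.1, 250.1]
tool_rot: [2.336, 0.329, 0.136]
contact_force: [-0.3, -0.3, 0.1]
grip_width: 0.459
t 9.3 q [ 0.    0.53 -0.56  2.18  1.17  1.2  -1.11] F [-0.3 -0.3  0.1] w 0.46
TCP world [459.8   4.1 250.1] TCP washer [-129.4   -3.4  250.1] tip washer [ -3.3  -4.  124.5]
tool axes in washer (cols)
 [[ 0.004  0.706  0.708]
 [ 1.    -0.003 -0.003]
 [-0.     0.708 -0.706]]
scene [(array([-62., 325.,  26.]), 0.81)]
top [(array([-65., 326.,  29.]), 0.85)]
```

View pics/p5.png

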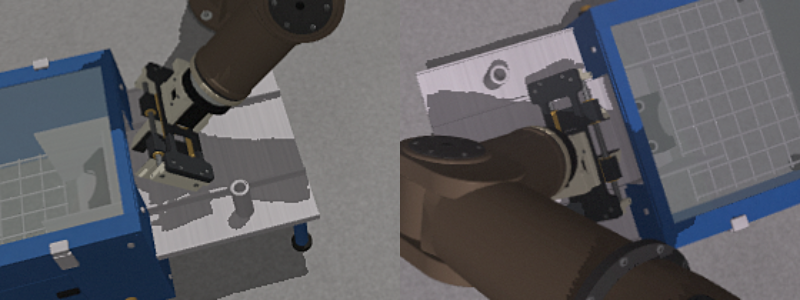

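The cap shows through the window at the chute's head (scene ~(85,185), top ~(655,120)). I'll nudge a little further and look again.

```bash
python3 -m pendant '[0,2.5,2.5,0,0,0,0.54, 0,2.5,2.5,0,0,0,0.54, 0,2.5,2.5,0,0,0,0.54, 0,0,0,0,0,0,0.54, 0,0,0,0,0,0,0.54]'
python3 - <<'E'
from h import *
st()
d=eyes.camera("scene");a=cv2.resize(d["frame"][100:230,0:180,::-1],(540,390))
t=eyes.camera("top");b=cv2.resize(t["frame"][150:340,410:560,::-1],(260,330))
b=cv2.copyMakeBorder(b,0,60,0,0,0)
cv2.imwrite("pics/p6.png",np.hstack([a,b]))
E
```

```text
clock: 10.1
position: [462.8, -5.3, 250.1]
tool_rot: [2.337, 0.33, 0.137]
contact_force: [0.0, 0.9, 0.2]
grip_width: 0.459
t 10.1 q [ 0.02  0.53 -0.55  2.18  1.18  1.19 -1.1 ] F [0.  0.9 0.2] w 0.46
TCP world [462.8  -5.3 250.1] TCP washer [-119.5   -3.2  250.1] tip washer [  6.4  -3.6 124.4]
tool axes in washer (cols)
 [[ 0.003  0.707  0.708]
 [ 1.    -0.002 -0.002]
 [-0.     0.708 -0.707]]
```

View pics/p6.png

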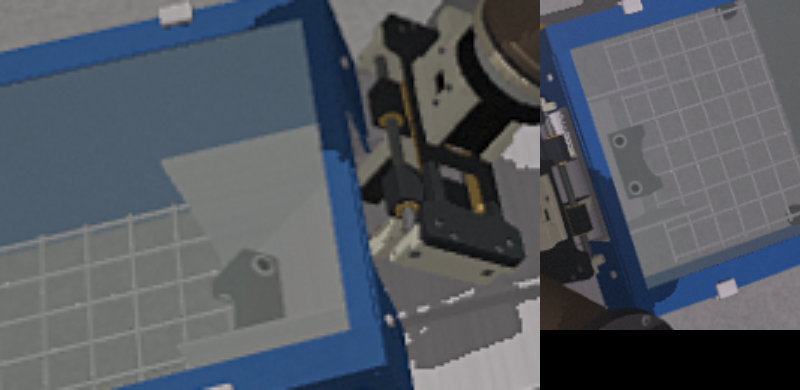

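The cap has slid down the chute, with its feet at the basket. Now I'll draw the fingers straight back out, then lift clear of the shelf parts.

```bash
python3 -m pendant '[0,-5,-5,0,0,0,0.54, 0,-5,-5,0,0,0,0.54, 0,-5,-5,0,0,0,0.54, 0,-5,-5,0,0,0,0.54, 0,-5,-5,0,0,0,0.54, 0,-5,-5,0,0,0,0.54, 0,10,-10,0,0,0,0.54, 0,20,-20,0,0,0,0.54, 0,20,-20,0,0,0,0.54, 0,20,-20,0,0,0,0.54, 0,20,-20,0,0,0,0.54, 0,0,0,0,0,0,0.54]'
python3 - <<'E'
from h import *
st()
for n in("scene","top"):
    d=eyes.camera(n)
    for l in("cap","pin","tappet","piston","jar"):print(n,l,[(inv(Q,e["centre"]).round(),round(e["conf"],2)) for e in eyes.find_in(l,n)])
    if n=="scene":a=cv2.resize(d["frame"][80:230,0:240,::-1],(480,300))
    else:b=cv2.resize(d["frame"][150:350,290:560,::-1],(405,300))
    if n=="scene":s=d
    else:t=d
a=a[:,:390]
cv2.imwrite("pics/p7.png",np.hstack([a,b]))
E
```

```text
clock: 11.4
position: [451.4, 36.6, 380.6]
tool_rot: [2.337, 0.328, 0.143]
contact_force: [1.1, -0.9, 0.4]
grip_width: 0.459
t 11.4 q [ 0.02  0.31 -0.64  2.06  0.95  1.34 -0.82] F [ 1.1 -0.9  0.4] w 0.46
TCP world [451.4  36.6 380.6] TCP washer [-162.9   -2.4  380.6] tip washer [-36.9  -2.1 254.9]
tool axes in washer (cols)
 [[ 0.003  0.706  0.708]
 [ 1.    -0.006  0.002]
 [ 0.005  0.708 -0.706]]
scene cap [(array([-61., 326.,  28.]), 0.68)]
scene pin [(array([-138.,  119.,  162.]), 0.68)]
scene tappet [(array([-138., -105.,  147.]), 0.64)]
scene piston [(array([-485.,  195.,   76.]), 0.78)]
scene jar [(array([-497.,   75.,   75.]), 0.96)]
top cap [(array([-64., 326.,  30.]), 0.78)]
top pin [(array([ 80.,  26., 199.]), 0.72), (array([-137.,  112.,  166.]), 0.61)]
top tappet [(array([-136., -114.,  162.]), 0.56), (array([ 76.,  26., 202.]), 0.18)]
top piston [(array([-492.,  178.,   75.]), 0.93), (array([ 79.,  27., 200.]), 0.64)]
top jar [(array([-494.,   53.,   93.]), 0.67)]
```

View pics/p7.png

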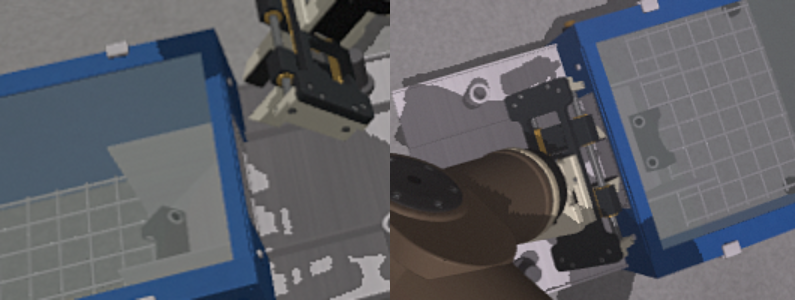

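Run:
```python
from h import *
s=eyes.camera("scene");t=eyes.camera("top")
c1,v1=ray(s,(88,188));c2,v2=ray(t,(464.7,258.7))
A=np.stack([v1,-v2],1);k=np.linalg.lstsq(A,c2-c1,rcond=None)[0]
p,r=c1+k[0]*v1,c2+k[1]*v2;print("hole",inv(Q,p).round(1),inv(Q,r).round(1))
# compare: chute model
for X in((12,0,115),(26,0,110)):print(X,proj(t,W(Q,X)))
# other hole line-of-sight at several z, and feet (top px)
for u in((455.3,231.3),(464.7,258.7),(290+287/1.5,150+120/1.5)):print([inv(Q,at(t,u,z)).round(0) for z in(50,70,90)])
```

```text
hole [ 95.4 -40.   60.8] [ 97.7 -40.6  61.9]
(12, 0, 115) [430.12423618 250.33325026]
(26, 0, 110) [435.70351469 248.48549696]
[array([102.,  20.,  50.]), array([93., 20., 70.]), array([85., 21., 90.])]
[array([103., -42.,  50.]), array([ 94., -40.,  70.]), array([ 86., -38.,  90.])]
[array([159.,   6.,  50.]), array([150.,   7.,  70.]), array([140.,   7.,  90.])]
```

Triangulated crown hole: x≈97, z≈61, so the cap's origin is at about x≈115, z≈45, inside the basket limits. I'll back off and take one last look at the flap.

```bash
python3 -m pendant '[0,-20,-20,0,0,0,0.54, 0,-25,-25,0,0,0,0.54, 0,-25,-25,0,0,0,0.54, 0,-20,-20,0,0,0,0.54, 0,0,0,0,0,0,0.54, 0,0,0,0,0,0,0.54]'
python3 - <<'E'
from h import *
st()
w=eyes.camera("wrist");im=w["frame"][:,:,::-1].copy()
for p in((6,73,118),(6,-73,118),(6,73,192),(6,-73,192)):
    print(p,proj(w,W(Q,p)).round())
s=eyes.camera("scene")["frame"][80:260,0:300,::-1]
cv2.imwrite("pics/p8.png",np.hstack([cv2.resize(im,(440,330)),cv2.resize(s,(360,330))]))
E
```

```text
clock: 12.7
position: [415.7, 158.3, 377.2]
tool_rot: [2.336, 0.332, 0.137]
contact_force: [0.6, -0.4, 0.5]
grip_width: 0.457
t 12.7 q [-0.21  0.38 -0.71  1.99  0.84  1.52 -1.01] F [ 0.6 -0.4  0.5] w 0.46
TCP world [415.7 158.3 377.2] TCP washer [-289.7   -2.5  377.2] tip washer [-163.8   -2.8  251.4]
tool axes in washer (cols)
 [[ 0.002  0.707  0.708]
 [ 1.    -0.001 -0.001]
 [-0.     0.708 -0.707]]
(6, 73, 118) [345. 211.]
(6, -73, 118) [224. 211.]
(6, 73, 192) [351. 270.]
(6, -73, 192) [218. 270.]
```

View pics/p8.png

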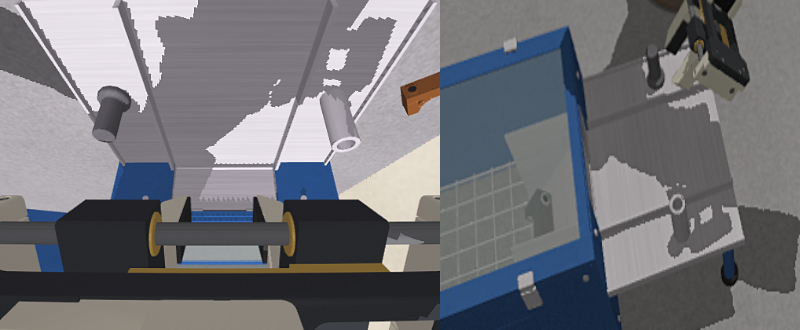

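The wrist view (inverted) shows the flap's lower edge at row ≈167 in the picture, which is row 212 in the frame; a shut flap is predicted at 211. The pin and tappet are upright and nothing touches the robot, so I'm handing in.

```bash
python3 -c "
from rig import workorder;print(workorder.sign_off())"
```

```text
the job is handed in; nothing more can be done
None
```

I pushed the bearing cap along the lane and in through the flap with the half-open fingers pitched 45°. It slid down the chute, and I drew the fingers back out, backed the arm off and handed the job in at about 12.8 s.

**Last checks:**
- **Cap:** one bolt hole, triangulated from two cameras, sits at about x = 97, z = 61 mm in the washer frame. That puts the cap's origin at roughly x = 115, z = 45 mm, inside the basket limits. It lies tilted at the foot of the chute and looked the same in successive pictures.
- **Flap:** its lower edge appeared at frame row 212, against 211 predicted for a shut flap. That is a single picture; I could not read the angle itself.
- **Other parts:** the pin and tappet stand upright and the detector puts them within a few millimetres of where they were. The arm did not go near the piston or jar, and the top camera finds the piston in place.
- **Forces:** every force reading taken after a move was 2 N or less, and the robot is clear of everything. I have no readings from during the moves.

**What failed or disagreed:**
- The detector never reported the cap inside the washer, only the brown look-alike, so the cap's position rests on my triangulation.
- The top camera also gave false pin, tappet and piston hits at about x = 80, z = 200 mm, which I ignored.
- I did not measure contact between fingers and cap at the moment the flap opened. I inferred it from the steady push.

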